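Strip a desk fan for washing: left-hand spinner off, blade out

ROBOT

A 6-joint arm with a two-finger parallel gripper is mounted at the origin on the work surface. World frame = base frame: x ahead of the robot, y to its left, z up, the work surface at z = 0. Lengths are in mm, angles in rad, forces in N, time in s.
With the tool pointing down it reaches from about 275 to 1000 mm from the base axis. Payload 8.4 kg.
Tool frame: the origin (TCP) lies between the finger pads; the fingertips stand r.tips_ahead ahead of it and the grasp point (between the pads) lies 6 mm ahead of it (r.tips_ahead is the distance from the TCP to the fingertips, in mm); z points along the fingers, y is the line along which they close (so a half turn about z gives the same grasp; the last joint's range is limited). The gripper opens to 85 mm and grips with 20 to 120 N. Pads are 22 mm wide; open, the fingers measure 114 mm over their backs; the gripper's body (76 mm by 85 mm) begins 54 mm behind the grasp point. The pads swing forward as they close: fully open they stand 13 mm farther back than shut.
Start: joints at [1.113, 0.353, 1.633, -0, 1.155, -0.002], TCP at [275.112, 561.196, 256.281] pointing down, gripper open.
Joint ranges: [-2.63, 2.63], [-0.92, 2.1], [0.06, 2.66], [-1.3, 4.44], [0, 2.69], [-3.02, 3.02]. Speed limits (rad/s): [2.22, 2.22, 2.79, 3.14, 3.14, 3.14].

INTERFACE

Orientations are given as [roll, pitch, yaw] about the fixed x, y, z axes, in that order (R = Rz(yaw) Ry(pitch) Rx(roll)).
In Python, from rig import r gives the robot as it stands.
- The arm moves only by the tool carry_out, never from a script. Its arguments are lists of equal length, an entry for each row: "delta_pos": the shift along the tool's x, y, z in m, a list of three; "rot": the turn, a rotation vector about the tool's x, y, z in degrees, a list of three. A call has 1 to 8 rows; each row is the pose to reach, as a shift and turn from the pose commanded when the call began, along the tool's axes at that moment; what a row does not reach only later rows make up. A row lasts 1/8 s, in which the tool goes at most 62.5 mm and 10.7 degrees, less where a joint would pass 70% of its speed; a pose out of reach is approached as far as the arm can. A call with a gripper value outside its range is refused whole. "claw" is the finger opening in m, from 0 to 0.0854, set as the call begins (left out, the last holds). The fingers move at their own pace and stop on an object; "grip_force" is the grip in N (left out, the last holds). Time passes only in rows, so rows that repeat a pose let the fingers close. It gives the time, the measured TCP pose, the force, the opening and the grip force at its end, in the units of the state.
- r.sense(): the state, without advancing time (a new reading comes with each control period).
- r.grab_frame(name): name is "scene" or "top" or "wrist"; returns the picture (384x512x3 uint8, blue, green, red); there is no depth.
- r.camera_info(name): a dict with "fx", "fy", "cx", "cy" (pixels), "distortion" ([k1, k2, p1, p2, k3] as OpenCV has them; the pictures are not rectified), "pose" (4x4, takes a point from camera to world coordinates); the wrist camera has in their place "hand_eye" (4x4, takes a point from camera to tool coordinates, whose origin is the TCP and whose axes are the flange's). Camera axes: x right, y down, z forward; pixel columns grow to the right and rows downward; lengths in mm; the calibration is good to about 2 mm. A picture is of the moment at which its call begins: read the wrist's pose just before it. camera_info takes no time and is no camera call.
- r.sign_off(): hands the job in; it is judged then, once.
Trained networks look in the newest picture that a camera, given by its name, has taken for a name from the list of things; names that differ only in an ending like _2 or _b are one class to them, and where a whole thing is asked for, a point or a joint stands for the part that bears it (a point fixed in the world has none). Each returns a list of dicts, best first, with "p" (0 to 1); they miss things now and then, are a little off and sometimes report something else, mostly with a low value. They report only what shows in the picture. A call takes as long as a camera call. They do not tell look-alikes from the thing itself.
- r.recognise(thing, camera): "box" ([left, top, right, bottom] in pixels, round what is visible of it).
- r.cut_out(thing, camera): "mask" (384x512 bool, what is visible of it) and "box" ([left, top, right, bottom] in pixels, round what is visible of it).
The state is a dict: "clock": time; "qpos": joint angles; "qvel": joint speeds; "joint_efforts": joint torques, N m; "eef_pos": TCP position; "tcp_rot": TCP orientation; "contact_force": force on the tool from outside, world axes, zero at the start; "wrist_torque": the same for the moment, N m; "opening": opening from 0.0 (shut) to 1.0 (fully open); "grasp_force": force on a finger pad.
Only numpy, scipy, OpenCV 4.12 (cv2) and the standard library are available. Lean on these libraries where they do the work, as an engineer would, in place of code of your own. Each camera call takes 0.05 s, during which the arm holds its last target. There are 200 camera calls.

TASK

Take the desk fan's blade off for washing: unscrew the cap nut (the spinner) that holds it, minding that its thread is left-handed, so it comes undone clockwise as you look at it. Put the spinner in the little wooden bowl, then draw the blade off the spindle and lay it gently in the white tray, flat and front side up as it sat on the fan. Leave everything else on the table where it is.

Things in the scene. Friction and masses are not known exactly. Their poses are not given: they have to be found in the camera images.
- spindle: Head of a small white desk fan aimed up and to one side, front grille off: motor, steel spindle and shallow wire rear grille (rim dia 192, 12 above this origin). Fixed; the spindle does not turn. Origin: on the spindle's axis, at the seat the blade's hub stands on. +z runs out along the spindle, 35 degrees from vertical. Along z the plain shaft, dia 19, ends at 35 and the threaded nose at 53.
- nose_tip (a point): Outer end of the spindle, 53 from the spindle's origin along its z. The nose between 35 and 53 has a coarse two-start LEFT-HAND thread, dia 17; the spinner hides it at first.
- spinner: Black knurled round cap nut, dia 36, 27.5 high, 35 g, gripped by its side. Origin: centre of its mouth; +z to its closed crown. At first screwed fully home on the blade's hub, origin at 36 on the spindle's z. Light to turn; stays where left. Clockwise seen from its crown undoes it, rising 16 mm a turn.
- spinner_top (a point): Middle of the spinner's crown, 27.5 above the spinner's origin along its z. The spinner leaves the thread after 3.0 to 3.5 rad clockwise, risen about 9 mm; it must then be drawn another 10 mm or more straight out along the spindle to clear the nose. Turned the other way, or just pulled, it jams.
- blade: Grey three-vane fan blade, dia 152, 110 g. Round hub dia 44, 36 high, its bore dia 21 slides freely on the spindle. Origin: centre of the hub's rear face, at first at the spindle's origin; +z to the front. The vanes lie 1 to 20 above the rear face, so the front 15 mm of the hub can be gripped at any angle.
- hub_top (a point): Middle of the hub's front face, 36 above the blade's origin along its z.
- bowl: Small round wooden bowl, loose, rim dia 132, 48 high, wall 6. Origin: centre of its underside; inner floor about 6 above it.
- tray: White rectangular enamel tray, loose, 270 (its x) by 230 (its y), walls 32 high and 4 thick, floor 4 thick. Origin: centre of its underside.
- mug: White mug, dia 78, 88 high; not part of the job. Origin: centre of its underside.
- dish: Small white dish, dia 124, 26 high; not part of the job. Origin: centre of its underside.
- screwdriver: Screwdriver lying on the table, 190 long, along its x; not part of the job. Origin: under its middle.
- brush: Wooden brush lying on the table, 200 long, along its x; not part of the job. Origin: under its middle.
- soap: Blue washing-up bottle, dia 64, 210 high; not part of the job. Origin: centre of its underside.
- cups: Stack of paper cups, dia 76, 144 high; not part of the job. Origin: centre of its underside.
- front_grille: The fan's front grille, a white wire dome lying flat, dia 199, 32 high; not part of the job. Origin: centre of its underside.
Things that resemble listed ones, but are neither listed nor needed, are in the scene too. Of the things that look like the bowl, the middle-sized one is meant. Of the things shaped like the spinner, the black one is meant.

How it is judged (in metres and radians):
On the way, in this order (a step that is already met when the one before it is completed fails the run):
1. the spinner is off the thread, clear of the nose, with the blade still on its seat (z of spinner in the frame of spindle above 0.055 m and z of blade in the frame of spindle below 0.015 m and distance between blade and spindle below 0.02 m), for 0.1 s.
2. the spinner lies in the wooden bowl, let go, the blade still on its seat (horizontal distance between spinner and bowl below 0.05 m and z of spinner in the frame of bowl below 0.042 m and linear speed of spinner below 0.03 m/s and contact force between the fingers and spinner below 0.05 N and z of blade in the frame of spindle below 0.015 m and distance between blade and spindle below 0.02 m), for 0.2 s.
3. the blade is drawn off the spindle (z of blade in the frame of spindle above 0.055 m), for 0.05 s.
At the end, for the whole second after the job is handed in: The spinner lies in the upright wooden bowl (within 50 mm of its middle, let go, at rest) and the blade lies in the tray, front side up, flat to 0.1 rad on the tray's floor (within 60 by 45 mm of its middle), let go and at rest (horizontal distance between spinner and bowl below 0.05 m and z of spinner in the frame of bowl below 0.042 m and linear speed of spinner below 0.03 m/s and contact force between the fingers and spinner below 0.05 N and angle between bowl's own z axis and vertical below 0.15 rad and x of blade in the frame of tray between -0.06 and 0.06 m and y of blade in the frame of tray between -0.045 and 0.045 m and z of blade in the frame of tray below 0.012 m and angle between blade's own z axis and vertical below 0.1 rad and linear speed of blade below 0.02 m/s and contact force between the fingers and blade below 0.05 N and angle between tray's own z axis and vertical below 0.05 rad); the robot touches nothing.
It fails at once if any of the other things on the table is shifted by more than 40 mm (distance of any of mug, screwdriver, brush, soap, dish, front_grille, cups from where it was at the start of the episode above 0.04 m).
It fails at once if the blade is dropped or thrown into the tray (faster than 0.7 m/s just above it) (horizontal distance between blade and tray below 0.12 m and z of blade in the frame of tray below 0.06 m and linear speed of blade above 0.7 m/s).
It fails at once if the spinner or the blade falls on the table ((height (world z) of spinner below 0.03 m and horizontal distance between spinner and bowl above 0.09 m) or (height (world z) of blade below 0.03 m and horizontal distance between blade and tray above 0.16 m)).
It also fails if it takes over 70 s, if anything falls off the work surface, if the arm or the gripper's body presses on something with over 40 N, if the wrist force passes 120 N, or if a joint passes its speed limit or range.

## Working session

There is one attempt and no reset: what is moved stays moved. The work goes in short steps, Python scripts to look and compute and a tool call to move; the robot and the scene stay as the last step left them, time stands still between calls to the robot, and variables do not carry over. Pictures are saved under pics/ and viewed, at most 13 in all, crops included, and the job is handed in when it is done.

Besides the shell and the picture viewer there is one more tool, called after "Call:" in YAML: its name, and indented under it one key for each argument. carry_out: Moves the arm, as the interface text tells. Its arguments: {"type":"object","properties":{"delta_pos":{"type":"array","items":{"type":"array","items":{"type":"number"}}},"rot":{"type":"array","items":{"type":"array","items":{"type":"number"}}},"claw":{"type":"number"},"grip_force":{"type":"number"}},"required":["delta_pos","rot"]}

```bash
ls; mkdir -p pics; python3 - <<'E'
from rig import r
import cv2,numpy as np
s=r.sense();print(s['clock'],s['eef_pos'],s['tcp_rot'],r.tips_ahead)
for c in('scene','top'):
    im=r.grab_frame(c);cv2.imwrite(f'pics/{c}0.png',im)
    i=r.camera_info(c);print(c,i)
    for t in('spinner','blade','bowl','tray','spindle'):
        print(t,[(round(d['p'],2),np.round(d['box']).tolist()) for d in r.recognise(t,c)][:4])
print(r.camera_info('wrist'))
a=cv2.imread('pics/scene0.png');b=cv2.imread('pics/top0.png')
E
```

```text
pics
0.0 [274.90212419 560.79167329 255.54096925] [-3.14016275e+00 -9.50095061e-06  2.68583334e+00] 25.0
scene {'fx': 413.77007649147896, 'fy': 413.77007649147896, 'cx': 253.95675407723553, 'cy': 193.99983190912664, 'distortion': array([-0.09328891,  0.        ,  0.        ,  0.        ,  0.        ]), 'pose': array([[-8.18003588e-01,  3.46474782e-01, -4.59157222e-01,
         1.02936338e+03],
       [ 5.75012683e-01,  5.13616656e-01, -6.36834629e-01,
         7.76731021e+02],
       [ 1.51836570e-02, -7.84954238e-01, -6.19367662e-01,
         8.84734138e+02],
       [ 0.00000000e+00,  0.00000000e+00,  0.00000000e+00,
         1.00000000e+00]])}
spinner [(0.64, [339.0, 234.0, 350.0, 247.0]), (0.58, [312.0, 222.0, 324.0, 238.0])]
blade [(0.8, [261.0, 194.0, 306.0, 208.0])]
bowl [(0.93, [322.0, 275.0, 371.0, 319.0]), (0.88, [206.0, 201.0, 235.0, 223.0]), (0.84, [359.0, 230.0, 424.0, 276.0])]
tray [(0.81, [139.0, 150.0, 235.0, 213.0])]
spindle [(0.63, [244.0, 190.0, 316.0, 245.0])]
top {'fx': 458.3163656076198, 'fy': 458.3163656076198, 'cx': 252.72470768906572, 'cy': 195.72880826095562,
[... 696 characters left out ...]
, 207.0, 171.0, 246.0])]
tray [(0.67, [327.0, 164.0, 400.0, 246.0])]
spindle [(0.61, [192.0, 191.0, 261.0, 245.0]), (0.31, [169.0, 113.0, 192.0, 142.0])]
{'fx': 268.19619992440573, 'fy': 268.19619992440573, 'cx': 258.01889225157356, 'cy': 192.16297581484542, 'distortion': array([-0.00771887,  0.        ,  0.        ,  0.        ,  0.        ]), 'hand_eye': array([[-5.13685204e-04, -9.61324860e-01, -2.75416501e-01,
         7.00283774e+01],
       [ 9.99999853e-01, -4.45236697e-04, -3.11048983e-04,
         9.39223472e-02],
       [ 1.76393587e-04, -2.75416620e-01,  9.61324947e-01,
        -1.17833960e+02],
       [ 0.00000000e+00,  0.00000000e+00,  0.00000000e+00,
         1.00000000e+00]])}
```

View pics/scene0.png

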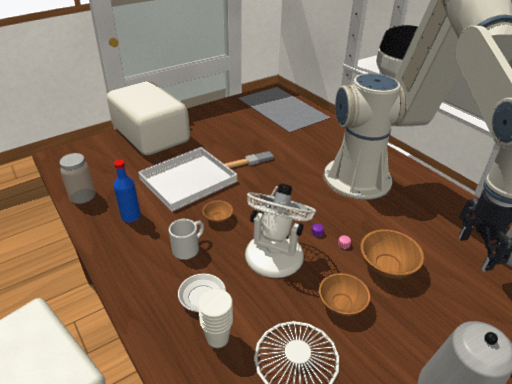

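View pics/top0.png

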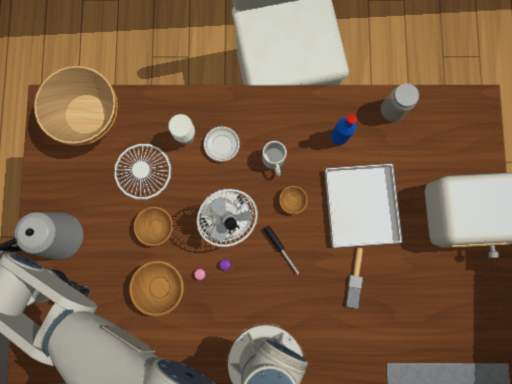

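The black cap on the fan at top (230,224) / scene (285,190) is the spinner; the pink one at (199,274) and the purple one at (225,265) are look-alikes. The bowl candidates in the top view are (293,200), 28 px wide; (153,227), 40 px; and (157,288), 54 px. The middle one, 40 px ≈ 132 mm, is meant. Next I'll confirm this in a crop and measure.

```bash
cat > h.py <<'E'
from rig import r
import cv2,numpy as np
from scipy.spatial.transform import Rotation as Ro
from scipy.optimize import least_squares
def cam(n,s=None):
    i=r.camera_info(n);K=np.array([[i['fx'],0,i['cx']],[0,i['fy'],i['cy']],[0,0,1]])
    if n=='wrist': T=tool(s)@i['hand_eye']
    else: T=i['pose']
    return K,np.array(i['distortion']),T
def tool(s):
    T=np.eye(4);T[:3,:3]=Ro.from_euler('xyz',s['tcp_rot']).as_matrix();T[:3,3]=s['eef_pos'];return T
def proj(c,P):
    K,d,T=c;Ti=np.linalg.inv(T)
    return cv2.projectPoints(np.asarray(P,float).reshape(-1,3),cv2.Rodrigues(Ti[:3,:3])[0],Ti[:3,3],K,d)[0].reshape(-1,2)
def ray(c,px):
    K,d,T=c;u=cv2.undistortPoints(np.array([[px]],float),K,d)[0,0]
    v=T[:3,:3]@[u[0],u[1],1];return T[:3,3],v/np.linalg.norm(v)
def atz(c,px,z):
    o,v=ray(c,px);return o+v*(z-o[2])/v[2]
def axis(az,tilt=np.radians(35)): return np.array([np.sin(tilt)*np.cos(az),np.sin(tilt)*np.sin(az),np.cos(tilt)])
def frame(a):
    x=np.cross([0,0,1],a);x/=np.linalg.norm(x);return x,np.cross(a,x)
E
python3 - <<'E'
from h import *
T=cam('top');S=cam('scene')
ct=r.grab_frame('top');cs=r.grab_frame('scene')
A=cv2.resize(ct[170:320,110:310],None,fx=3,fy=3,interpolation=cv2.INTER_CUBIC)
B=cv2.resize(cs[170:320,230:380],(450,450),interpolation=cv2.INTER_CUBIC)
A=cv2.resize(A,(400,300));B=cv2.resize(B,(400,400))
c=np.zeros((400,800,3),np.uint8);c[:300,:400]=A;c[:,400:]=B;cv2.imwrite('pics/crop.png',c)
# bowl
print('bowl',atz(T,((133+171)/2,(207+246)/2),48),'width',39*1540/458)
m=r.cut_out('tray','top')[0]['mask'].astype(np.uint8)
rc=cv2.minAreaRect(np.argwhere(m)[:,::-1].astype(np.float32));print(rc)
print('tray',atz(T,rc[0],20),[np.round(atz(T,p,32)[:2]) for p in cv2.boxPoints(rc)])
for n in('top','scene'):
  for t in('spinner','spindle','blade'):
    for d in r.cut_out(t,n)[:3]:
        p=np.argwhere(d['mask'])[:,::-1];print(n,t,round(d['p'],2),np.round(d['box']),p.mean(0),len(p))
E
```

```text
bowl [447.38445718 377.79665134  48.        ] width 131.1353711790393
((362.09881591796875, 205.10797119140625), (80.9062271118164, 70.73928833007812), 84.4006576538086)
tray [ 521.64123048 -333.29770628   20.        ] [array([ 648., -200.]), array([ 672., -443.]), array([ 395., -457.]), array([ 373., -220.])]
top spinner 0.62 [225. 213. 236. 232.] [229.86324786 222.69230769] 117
top spinner 0.53 [196. 269. 206. 279.] [199.43023256 274.27906977] 86
top spindle 0.77 [196. 192. 259. 244.] [225.66666667 214.8989547 ] 861
top blade 0.58 [211. 199. 252. 239.] [225.28895184 218.22379603] 706
scene spinner 0.71 [312. 224. 323. 238.] [316.77391304 229.67826087] 115
scene spinner 0.56 [279. 182. 293. 194.] [284.15789474 189.08270677] 133
scene spinner 0.49 [114. 159. 143. 222.] [125.58470474 193.33688287] 1033
scene spindle 0.92 [247. 192. 315. 244.] [277.64321608 217.26202441] 1393
scene spindle 0.34 [112. 157. 141. 221.] [125.32484076 193.12101911] 1099
scene blade 0.9 [258. 194. 305. 210.] [283.37658228 200.32911392] 316
```

View pics/crop.png

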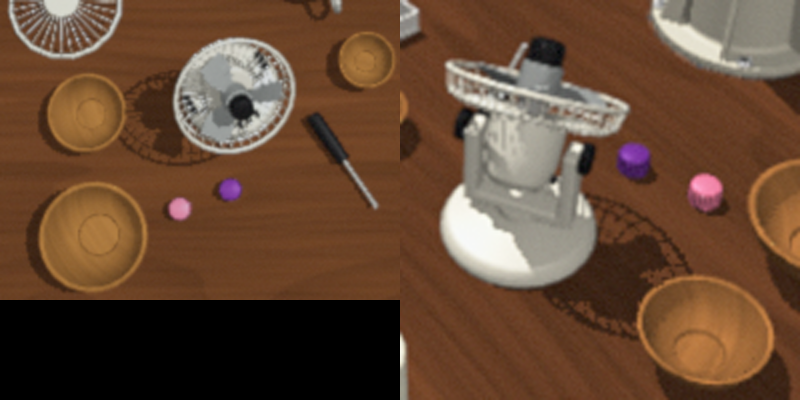

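```bash
python3 - <<'E'
from h import *
T=cam('top');S=cam('scene');th=np.linspace(0,2*np.pi,90)
def box(c,p,a):
    x,y=frame(a);P=p+12*a+96*(np.cos(th)[:,None]*x+np.sin(th)[:,None]*y)
    q=proj(c,P);return np.r_[q.min(0),q.max(0)]
def f(v):
    p=v[:3];a=axis(v[3],v[4])
    return np.r_[box(T,p,a)-[197,189,257.5,246.5],box(S,p,a)-[247,192,315.5,220.6],
      2*(proj(T,p+56*a)[0]-[230,222.7]),2*(proj(S,p+51*a)[0]-[284.2,189]),(np.degrees(v[4])-35)*1]
for az in(-2.4,-1.5,3):
    s=least_squares(f,[280,100,200,az,.61]);print(s.cost,s.x[:3],s.x[3:],np.round(s.fun,1))
v=s.x
E
```

```text
16.558654913324037 [473.09042174 121.00577505 162.67038887] [-2.76788506  0.58676501] [-0.6 -1.   0.7 -2.1 -0.5 -0.8 -1.7 -3.6  0.   1.2  1.4  2.2 -1.4]
100.50161316845168 [456.12673789 132.27373498 161.05977115] [-1.72364844  0.5272341 ] [-0.8  0.6 -5.2  5.6  3.6  2.   5.  -5.5  3.6 -3.9 -3.5  2.2 -4.8]
16.55865491309715 [473.09041483 121.0057827  162.67038546] [3.5153007 0.5867649] [-0.6 -1.   0.7 -2.1 -0.5 -0.8 -1.7 -3.6  0.   1.2  1.4  2.2 -1.4]
```

The crop confirms the black spinner on the fan and the middle bowl (131 mm wide). Next is a viewing pose along the spindle axis.

```bash
cat >> h.py <<'E'
def Rt(a,ang):
    "tool R with z=-a, ang deg about tool z from horizontal-left x"
    z=-a;x=np.cross([0,0,1],z);x/=np.linalg.norm(x)
    R=np.c_[x,np.cross(z,x),z];return R@Ro.from_rotvec([0,0,np.radians(ang)]).as_matrix()
def go(p,R):
    s=r.sense();T=tool(s);d=T[:3,:3].T@(np.asarray(p)-T[:3,3]);w=Ro.from_matrix(T[:3,:3].T@R).as_rotvec(degrees=True)
    print('delta',np.round(d/1000,4).tolist(),'rot',np.round(w,2).tolist(),'rows',max(np.linalg.norm(d)/62.5,np.linalg.norm(w)/10.7));return s
E
python3 - <<'E'
from h import *
p=np.array([473,121,163]);a=axis(-2.768)
for g in(0,-60,-100):go(p+(63.5+130)*a,Rt(a,g))
E
```

```text
delta [-0.2965, -0.39, -0.0652] rot [-33.36, -12.97, 41.13] rows 7.907796465074579
delta [-0.2965, -0.39, -0.0652] rot [-22.0, -27.4, -16.97] rows 7.907796465074579
delta [-0.2965, -0.39, -0.0652] rot [-11.73, -34.54, -55.66] rows 7.907796465074579
```

Call:
carry_out:
  delta_pos:
    - [-0.037,-0.049,-0.02]
    - [-0.074,-0.098,-0.04]
    - [-0.111,-0.146,-0.055]
    - [-0.148,-0.195,-0.065]
    - [-0.185,-0.244,-0.068]
    - [-0.222,-0.293,-0.068]
    - [-0.26,-0.341,-0.066]
    - [-0.2965,-0.39,-0.065]
  rot:
    - [-1.5,-4.3,-7]
    - [-2.9,-8.6,-13.9]
    - [-4.4,-13,-20.9]
    - [-5.9,-17.3,-27.8]
    - [-7.3,-21.6,-34.8]
    - [-8.8,-25.9,-41.7]
    - [-10.3,-30.2,-48.7]
    - [-11.7,-34.5,-55.7]
  claw: 0.085

```text
clock: 2.05
eef_pos: [355.8, 145.4, 320.2]
tcp_rot: [-3.094, 0.526, -2.695]
contact_force: [-0.1, 1.0, -0.2]
opening: 0.998
grasp_force: 0.0
```

```bash
python3 - <<'E'
from h import *
s=go(np.array([473,121,163])+193.5*axis(-2.768),Rt(axis(-2.768),-100));print(s['clock'],s['eef_pos'],s['qpos'],s['contact_force'])
im=r.grab_frame('wrist');cv2.imwrite('pics/w1.png',im)
for t in('spinner','blade','spindle'):
    for d in r.recognise(t,'wrist')[:3]:print(t,round(d['p'],2),np.round(d['box']))
E
```

```text
delta [0.0128, -0.0649, -0.0058] rot [-0.07, -4.82, -6.35] rows 1.061767862001495
2.05 [355.8495399  145.38693817 320.22563548] [ 0.40726209 -0.3985245   2.31577253 -0.04388322  0.69781765 -1.57119483] [-0.14972359  1.02266232 -0.23801086]
spinner 0.69 [257.   0. 284.  35.]
spinner 0.66 [170. 168. 215. 209.]
spinner 0.59 [334.   5. 365.  38.]
blade 0.67 [136. 124. 265. 248.]
spindle 0.9 [122.  90. 295. 264.]
```

View pics/w1.png

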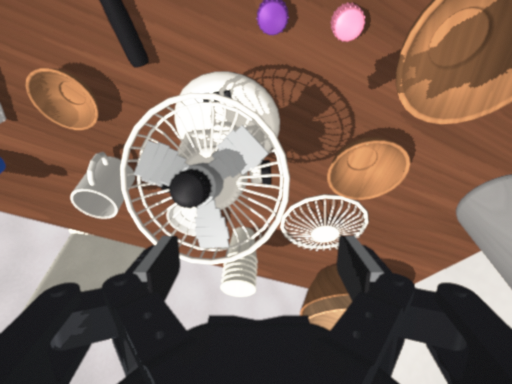

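The wrist picture shows the spinner at (191,188) and the grille rim spanning x 121–289, y 93–265. I'll refine the pose from these.

```bash
cat >> h.py <<'E'
th=np.linspace(0,2*np.pi,90)
def circ(c,p,a,z,rad):
    x,y=frame(a);return proj(c,p+z*a+rad*(np.cos(th)[:,None]*x+np.sin(th)[:,None]*y))
def bx(*q):
    q=np.vstack(q);return np.r_[q.min(0),q.max(0)]
E
python3 - <<'E'
from h import *
s=r.sense();W=cam('wrist',s);T=cam('top');S=cam('scene')
m=[d for d in r.cut_out('spinner','wrist') if 160<d['box'][0]<200][0];print(m['box'])
im=cv2.imread('pics/w1.png');g=(im.max(2)<70)[150:225,150:230];
n,l,st,ce=cv2.connectedComponentsWithStats(g.astype(np.uint8));k=1+st[1:,4].argmax();print('dark',st[k]+[150,150,0,0,0])
b=st[k];sb=np.array([150+b[0],150+b[1],149+b[0]+b[2],149+b[1]+b[3]]);
def f(v,full=True):
    p=v[:3];a=axis(v[3],v[4])
    e=lambda c:bx(circ(c,p,a,36,18),circ(c,p,a,63.5,18)); rim=lambda c:bx(circ(c,p,a,12,96))
    return np.r_[rim(W)-[121,93,289,264.5],e(W)-sb, .7*(rim(T)-[197,189,257.5,246.5]),.5*(rim(S)-[247,192,315.5,220.6]),
     .7*(e(T)-[225,213.5,236,232]),.7*(e(S)-[279,182.5,292,200])*[1,1,1,0],(np.degrees(v[4])-35)*2]
q=least_squares(f,[473,121,163,-2.77,.61],loss='soft_l1');print(q.cost,q.x,np.round(f(q.x),1))
p=q.x[:3];a=axis(q.x[3]);
go(p+115*a,Rt(a,-100))
np.save('fan.npy',np.r_[p,q.x[3]])
E
```

```text
[168.8, 166.3, 213.2, 207.5]
dark [ 162  169   49   38 1096]
13.58260296805196 [469.05171453 122.328855   166.92422443  -2.54382539   0.61875473] [-0.2 -1.4 -0.5 -0.5  1.3 -0.1  0.1  4.6 -0.  -0.3 -0.2 -0.3 -0.2  0.9
  0.3 -5.  -0.6  1.5  1.6 -1.1 -1.6 -0.4  0.  -0.   0.9]
delta [0.0067, -0.0777, 0.0679] rot [-6.97, -5.84, -17.49] rows 1.8420925669604542
```

Call:
carry_out:
  delta_pos:
    - [0.003,-0.04,0.0]
    - [0.0067,-0.0777,0.02]
    - [0.0067,-0.0777,0.05]
    - [0.0067,-0.0777,0.05]
  rot:
    - [-3.5,-2.9,-8.7]
    - [-7,-5.8,-17.5]
    - [-7,-5.8,-17.5]
    - [-7,-5.8,-17.5]

```text
clock: 2.8
eef_pos: [393.7, 96.9, 283.9]
tcp_rot: [-3.06, 0.569, -2.394]
contact_force: [0.1, 1.1, -0.3]
opening: 0.994
grasp_force: 0.0
```

```bash
python3 - <<'E'
from h import *
s=r.sense();W=cam('wrist',s);im=r.grab_frame('wrist')
v=np.load('fan.npy');p=v[:3];a=axis(v[3])
print(s['eef_pos'],s['qpos'],s['contact_force'])
for d in r.cut_out('spinner','wrist')[:2]:print(d['p'],d['box'])
for d in r.cut_out('spindle','wrist')[:1]:print(d['p'],d['box'])
print('pred',bx(circ(W,p,a,36,18),circ(W,p,a,63.5,18)),bx(circ(W,p,a,12,96)))
for z,rd,c in((12,96,(0,0,255)),(63.5,18,(0,255,0)),(36,22,(255,0,0))):
    cv2.polylines(im,[circ(W,p,a,z,rd).astype(int)],True,c,1)
cv2.imwrite('pics/w2.png',cv2.resize(im,(768,576)))
E
```

```text
[393.72915871  96.86941145 283.94393907] [-0.00704692 -0.27307898  2.3489626   0.53733659  0.64791118 -2.66612191] [ 0.14375811  1.08268319 -0.33754224]
0.98 [211.4, 174.9, 259.2, 222.6]
0.97 [395.5, 32.6, 434.5, 71.3]
0.87 [134.4, 78.8, 340.1, 281.9]
pred [206.88300733 174.97763906 254.38632322 226.78878767] [133.95606936  81.17122164 336.7900404  279.29842326]
```

View pics/w2.png

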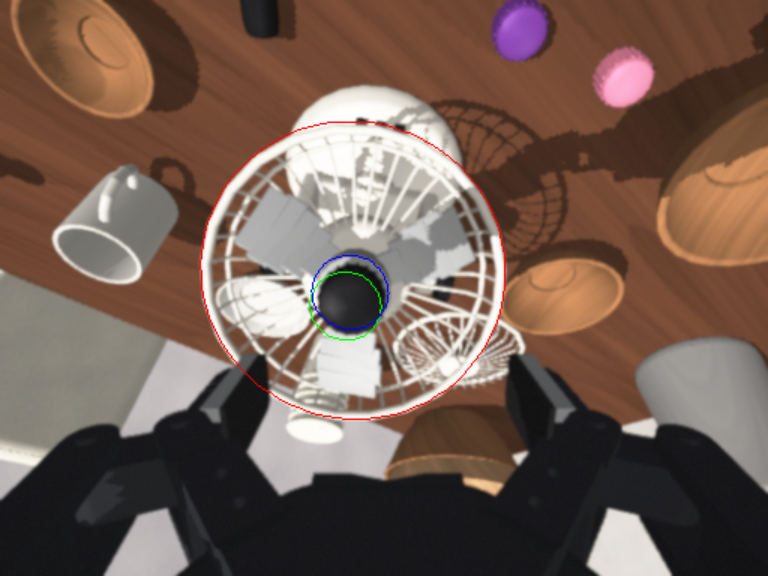

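The spinner crown is at (235,198) in w2, about 4 px right of the prediction, and the rim fits. I'll refit with both wrist views.

```bash
python3 - <<'E'
from h import *
s=r.sense();W=cam('wrist',s);S=cam('scene');T=cam('top')
W1=cam('wrist',dict(eef_pos=[355.85,145.39,320.23],tcp_rot=[-3.094,.526,-2.695]))
def f(v):
    p=v[:3];a=axis(v[3],v[4])
    e=lambda c:bx(circ(c,p,a,36,18),circ(c,p,a,63.5,18)); rim=lambda c:bx(circ(c,p,a,12,96))
    return np.r_[rim(W)-[135,80.5,337.5,279.5],2*(e(W)-[211.4,174.9,259.2,222.6]),rim(W1)-[121,93,289,264.5],
     (e(W1)-[169,167,214,208]),.7*(rim(T)-[197,189,257.5,246.5]),.7*(e(T)-[225,213.5,236,232])*[1,0,1,1],
     .5*(rim(S)-[247,192,315.5,220.6])*[1,1,1,0],.7*(e(S)-[279,182.5,292,200])*[1,1,1,0],(np.degrees(v[4])-35)*2]
q=least_squares(f,[469,122,167,-2.6,.61],loss='soft_l1');print(q.cost,q.x,np.round(f(q.x),1))
p=q.x[:3];a=axis(q.x[3]);np.save('fan.npy',np.r_[p,q.x[3]])
go(p+115*a,Rt(a,-100));go(p+115*a,Rt(a,-110));go(p+43*a,Rt(a,-110))
E
```

```text
16.234539678476114 [468.333044   123.07496534 164.60348989  -2.6096425    0.62334428] [ 0.1  1.7 -0.7 -0.3  1.3 -0.4 -0.6  6.4 -0.1 -3.   0.9 -2.7 -1.6 -0.4
 -0.9 -0.3 -0.4  0.2 -0.3 -0.3 -1.   0.   1.1 -0.6  0.2  0.6  0.4 -0.
 -1.   0.1  0.8 -0.   1.4]
delta [0.0053, -0.0153, 0.0269] rot [2.35, -1.97, -0.05] rows 0.5022997353355173
delta [0.0053, -0.0153, 0.0269] rot [2.52, -1.76, -10.05] rows 0.9823670640961683
delta [0.0028, -0.0183, 0.0988] rot [2.52, -1.76, -10.05] rows 1.608108335225884
```

Call:
carry_out:
  delta_pos:
    - [0.0053,-0.0153,0.0269]
    - [0.0053,-0.0153,0.0269]
    - [0.0045,-0.0163,0.05]
    - [0.0036,-0.0173,0.0758]
    - [0.0036,-0.0173,0.0758]
    - [0.0036,-0.0173,0.0758]
  rot:
    - [2.35,-1.97,0]
    - [2.35,-1.97,0]
    - [2.35,-1.97,0]
    - [2.35,-1.97,0]
    - [2.35,-1.97,0]
    - [2.35,-1.97,0]

```text
clock: 3.7
eef_pos: [435.8, 104.4, 220.8]
tcp_rot: [-3.017, 0.604, -2.392]
contact_force: [1.1, 0.9, 0.0]
opening: 0.994
grasp_force: 0.0
```

```bash
python3 - <<'E'
from h import *
v=np.load('fan.npy');p=v[:3];a=axis(v[3])
s=go(p+66*a,Rt(a,-100));W=cam('wrist',s);im=r.grab_frame('wrist');print(s['qpos'],s['contact_force'])
for d in r.cut_out('spinner','wrist')[:1]:print(d['p'],d['box'])
print('pred',bx(circ(W,p,a,36,18),circ(W,p,a,63.5,18)),bx(circ(W,p,a,12,96)))
for z,rd,c in((12,96,(0,0,255)),(63.5,18,(0,255,0)),(36,22,(255,0,0))):
    cv2.polylines(im,[circ(W,p,a,z,rd).astype(int)],True,c,1)
cv2.imwrite('pics/w3.png',cv2.resize(im,(768,576)))
E
```

```text
delta [0.0015, -0.0001, 0.0015] rot [-0.01, 0.22, 0.22] rows 0.034522786680938625
[ 0.03534121 -0.0758859   2.39795598  0.83098299  0.38183844 -2.95977891] [1.08649302 0.88717764 0.02068127]
0.94 [224.8, 207.3, 290.3, 284.2]
pred [222.16773543 204.26573008 293.23225132 285.99914813] [117.77130245  66.34966702 397.94001586 330.79599803]
```

View pics/w3.png

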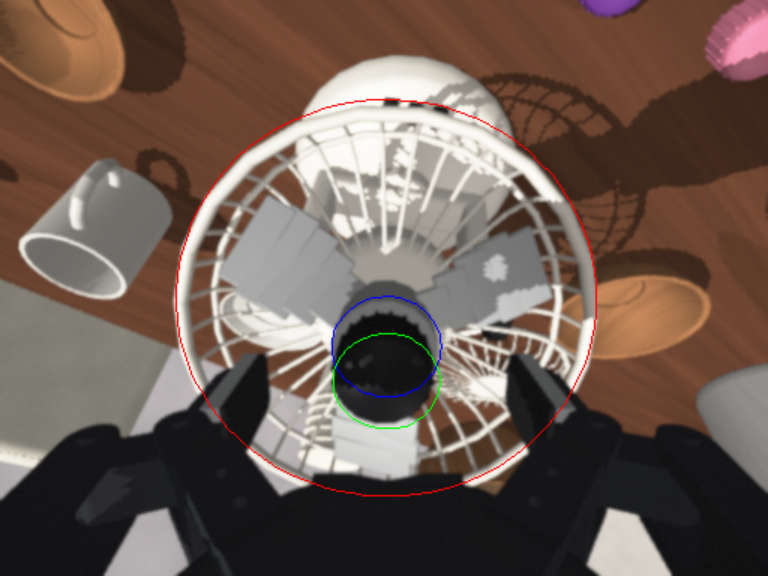

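The spinner is centred between the fingers at (257,245) and the rim overlay matches. Closing the gripper now.

Call:
carry_out:
  delta_pos:
    - [0.0012,0,0.001]
    - [0.0012,0,0.001]
    - [0.0012,0,0.001]
    - [0.0012,0,0.001]
    - [0.0012,0,0.001]
    - [0.0012,0,0.001]
  rot:
    - [0,0,0]
    - [0,0,0]
    - [0,0,0]
    - [0,0,0]
    - [0,0,0]
    - [0,0,0]
  claw: 0.02
  grip_force: 30

```text
clock: 4.55
eef_pos: [436.0, 103.0, 218.4]
tcp_rot: [-3.016, 0.603, -2.393]
contact_force: [-1.9, -1.6, 4.7]
opening: 0.408
grasp_force: 29.7
```

Call:
carry_out:
  delta_pos:
    - [0,0,-0.0004]
    - [0,0,-0.0009]
    - [0,0,-0.0013]
    - [0,0,-0.0018]
    - [0,0,-0.0022]
    - [0,0,-0.0027]
    - [0,0,-0.0031]
    - [0,0,-0.0036]
  rot:
    - [0,0,10]
    - [0,0,20]
    - [0,0,30]
    - [0,0,40]
    - [0,0,50]
    - [0,0,60]
    - [0,0,70]
    - [0,0,80]

```text
clock: 5.55
eef_pos: [434.2, 102.6, 221.4]
tcp_rot: [2.556, 0.197, 2.39]
contact_force: [1.2, 4.5, 2.3]
opening: 0.409
grasp_force: 29.8
```

```bash
python3 - <<'E'
from h import *
s=r.sense();v=np.load('fan.npy');a=axis(v[3]);print(s['qpos'],s['contact_force'],s['wrist_torque'],s['opening'],s['grasp_force'],a)
print((s['eef_pos']-v[:3])@a, s['eef_pos']-v[:3]-a*((s['eef_pos']-v[:3])@a))
E
```

```text
[ 0.02958917 -0.08080397  2.40013151  0.82848619  0.38628092 -1.55898139] [1.2067609  4.49091127 2.32303894] [ 0.55189109 -0.14091403  0.34880509] 0.40911730766337023 29.84113845974207 [-0.49431939 -0.29092657  0.81915204]
69.36197648791023 [ 0.16798893 -0.30241005 -0.00602932]
```

Call:
carry_out:
  delta_pos:
    - [0,0,-0.0004]
    - [0,0,-0.0009]
    - [0,0,-0.0013]
    - [0,0,-0.0018]
    - [0,0,-0.0022]
    - [0,0,-0.0027]
    - [0,0,-0.0031]
    - [0,0,-0.0036]
  rot:
    - [0,0,10]
    - [0,0,20]
    - [0,0,30]
    - [0,0,40]
    - [0,0,50]
    - [0,0,60]
    - [0,0,70]
    - [0,0,80]

```text
clock: 6.55
eef_pos: [433.3, 102.0, 225.2]
tcp_rot: [2.802, -0.525, 1.145]
contact_force: [4.7, 10.0, 3.1]
opening: 0.403
grasp_force: 30.2
```

Call:
carry_out:
  delta_pos:
    - [0,0,-0.0004]
    - [0,0,-0.0009]
    - [0,0,-0.0013]
    - [0,0,-0.0018]
    - [0,0,-0.0022]
    - [0,0,-0.0025]
    - [0,0,-0.0025]
  rot:
    - [0,0,10]
    - [0,0,20]
    - [0,0,30]
    - [0,0,40]
    - [0,0,50]
    - [0,0,55]
    - [0,0,55]

```text
clock: 7.42
eef_pos: [432.8, 100.3, 227.5]
tcp_rot: [-2.854, -0.554, 0.015]
contact_force: [5.2, 2.1, 3.3]
opening: 0.405
grasp_force: 30.5
```

```bash
python3 - <<'E'
from h import *
s=r.sense();v=np.load('fan.npy');a=axis(v[3]);print(s['qpos'],s['contact_force'],s['wrist_torque'],s['opening'],s['grasp_force'])
print((s['eef_pos']-v[:3])@a, s['eef_pos']-v[:3]-a*((s['eef_pos']-v[:3])@a))
E
```

```text
[ 0.02318706 -0.09846805  2.39783243  0.80059783  0.39986198  0.81877916] [5.18881576 2.07406841 3.25235811] [ 0.43588934 -0.77947444 -0.05381907] 0.40518392715841606 30.49298034980893
75.69771822431287 [ 1.89923635 -0.71821405  0.89102116]
```

Total turn is 215°. I'll draw it out along the axis and watch the force.

Call:
carry_out:
  delta_pos:
    - [0,0,-0.003]
    - [0,0,-0.006]
    - [0,0,-0.01]
    - [0,0,-0.014]
  rot:
    - [0,0,0]
    - [0,0,0]
    - [0,0,0]
    - [0,0,0]

```text
clock: 7.92
eef_pos: [423.4, 96.2, 237.3]
tcp_rot: [-2.855, -0.55, 0.018]
contact_force: [0.3, 1.1, -0.1]
opening: 0.409
grasp_force: 30.9
```

```bash
python3 - <<'E'
from h import *
T=cam('top');S=cam('scene');up=np.array([0,0,1.])
B=np.array([447,378,0.])
def f(v):
    b=np.r_[v,0.];return np.r_[bx(circ(T,b,up+1e-6*np.array([1,0,0]),48,66))-[133,207,171.5,246.5],bx(circ(S,b,up+1e-6*np.array([1,0,0]),48,66))[:3]-[322,275,371]]
q=least_squares(f,B[:2]);print(q.x,np.round(q.fun,1))
s=r.sense();R=tool(s)[:3,:3];z=R[:,2]
w=np.cross(z,-up);w=w/np.linalg.norm(w)*np.arccos(-z[2]);D=Ro.from_rotvec(w).as_matrix()@R
v=np.load('fan.npy');a=axis(v[3])
go(s['eef_pos']+50*a,R);go([*q.x,190],D);go([*q.x,48],D)
E
```

```text
[448.17298492 379.28672173] [-1.2 -0.4 -0.2 -0.4 -1.7 -1.7  1.5]
delta [0.0001, -0.0, -0.05] rot [0.0, 0.0, 0.0] rows 0.7999999999999999
delta [0.0007, -0.2553, 0.1335] rot [-14.72, -31.9, -0.0] rows 4.609347484095513
delta [-0.0735, -0.2211, 0.2496] rot [-14.72, -31.9, -0.0] rows 5.463144714302467
```

Call:
carry_out:
  delta_pos:
    - [0,0,-0.045]
    - [0,-0.05,-0.05]
    - [0,-0.11,-0.02]
    - [0,-0.165,0.03]
    - [0,-0.21,0.08]
    - [0.0007,-0.2553,0.1335]
    - [0.0007,-0.2553,0.1335]
    - [0.0007,-0.2553,0.1335]
  rot:
    - [0,0,0]
    - [-2.9,-6.4,0]
    - [-6.6,-14.4,0]
    - [-10.3,-22.3,0]
    - [-13.2,-28.7,0]
    - [-14.7,-31.9,0]
    - [-14.7,-31.9,0]
    - [-14.7,-31.9,0]

```text
clock: 8.93
eef_pos: [448.7, 381.4, 188.0]
tcp_rot: [3.14, 0.001, 0.1]
contact_force: [-0.1, -0.5, -0.5]
opening: 0.402
grasp_force: 30.9
```

```bash
python3 - <<'E'
from h import *
s=r.sense();R=Ro.from_euler('xyz',[np.pi,0,s['tcp_rot'][2]]).as_matrix();W=cam('wrist',s);print(s['qpos'],s['eef_pos'],s['tcp_rot'],s['opening'],s['grasp_force'])
im=r.grab_frame('wrist')
for d in r.recognise('bowl','wrist')[:3]:print(d['p'],d['box'],atz(W,((d['box'][0]+d['box'][2])/2,(d['box'][1]+d['box'][3])/2),48))
im2=r.grab_frame('top');print([(d['p'],np.round(d['box'])) for d in r.recognise('blade','top')])
cv2.imwrite('pics/w4.png',np.hstack([im[:,:],im2[150:350,100:356][:, :, :].repeat(1,0) if 0 else cv2.resize(im2[170:320,130:290],(288,270)).copy() if 0 else cv2.resize(im2[160:352,130:274],(288,384))]))
go([448,379,48],R)
E
```

```text
[ 7.02284252e-01  3.71470020e-01  1.77366408e+00 -8.17900404e-04
  9.98106276e-01  2.17310046e+00] [448.71803917 381.38442277 187.99652298] [3.14009322e+00 9.68872497e-04 1.00423172e-01] 0.4021780006559051 30.903885327279568
0.62 [199.0, 119.0, 331.7, 230.1] [463.12249752 375.54074937  48.        ]
[(0.72, array([210., 198., 253., 240.])), (0.56, array([113., 147., 171., 180.]))]
delta [-0.0005, -0.001, 0.1424] rot [0.06, -0.02, -0.1] rows 2.278699574580609
```

View pics/w4.png

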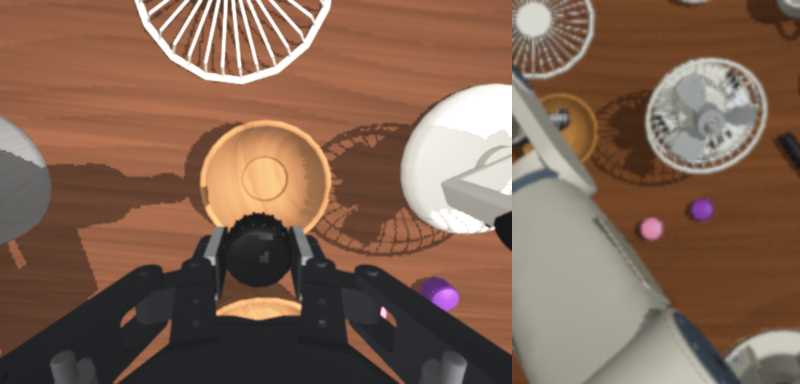

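The wrist picture shows the spinner held at (258,252), with the bowl at x 199–332, its top edge at y 119 and its floor ring at (264,178). The blade is still on the fan.

```bash
python3 - <<'E'
from h import *
s=r.sense();W=cam('wrist',s)
print(atz(W,(265,120),48),atz(W,(200,190),48),atz(W,(331,190),48),atz(W,(264.5,179),6))
E
```

```text
[514.48754057 378.08637597  48.        ] [440.323497   436.08833681  48.        ] [453.23865534 304.69823642  48.        ] [448.29011289 370.57046198   6.        ]
```

Call:
carry_out:
  delta_pos:
    - [-0.001,0.008,0.05]
    - [-0.001,0.008,0.1]
    - [-0.001,0.008,0.135]
    - [-0.001,0.008,0.141]
    - [-0.001,0.008,0.141]
  rot:
    - [0,0,0]
    - [0,0,0]
    - [0,0,0]
    - [0,0,0]
    - [0,0,0]

```text
clock: 9.75
eef_pos: [449.5, 370.8, 50.8]
tcp_rot: [-3.141, -0.002, 0.098]
contact_force: [0.3, 0.2, -0.4]
opening: 0.409
grasp_force: 30.9
```

Call:
carry_out:
  delta_pos:
    - [0,0,0.005]
    - [0,0,0.005]
  rot:
    - [0,0,0]
    - [0,0,0]

```text
clock: 10.0
eef_pos: [449.4, 371.5, 45.3]
tcp_rot: [-3.141, -0.002, 0.099]
contact_force: [0.0, 0.8, -0.5]
opening: 0.406
grasp_force: 30.9
```

Call:
carry_out:
  delta_pos:
    - [0,0,0]
    - [0,0,0]
    - [0,0,0]
    - [0,0,0]
  rot:
    - [0,0,0]
    - [0,0,0]
    - [0,0,0]
    - [0,0,0]
  claw: 0.052

```text
clock: 10.5
eef_pos: [448.9, 371.3, 44.3]
tcp_rot: [-3.141, -0.001, 0.099]
contact_force: [-1.0, 0.7, -0.2]
opening: 0.609
grasp_force: 0.0
```

Call:
carry_out:
  delta_pos:
    - [0,0,-0.03]
    - [0,0,-0.09]
    - [0,0,-0.15]
    - [0,0,-0.15]
  rot:
    - [0,0,0]
    - [0,0,0]
    - [0,0,0]
    - [0,0,0]

```text
clock: 11.0
eef_pos: [451.1, 373.2, 199.4]
tcp_rot: [-3.136, -0.009, 0.099]
contact_force: [0.3, 0.6, 0.4]
opening: 0.613
grasp_force: 0.0
```

```bash
python3 - <<'E'
from h import *
s=r.sense();W=cam('wrist',s);im=r.grab_frame('wrist');cv2.imwrite('pics/w5.png',im)
for t in('spinner','bowl'):
  for d in r.recognise(t,'wrist')[:4]:
    b=d['box'];print(t,round(d['p'],2),np.round(b),atz(W,((b[0]+b[2])/2,(b[1]+b[3])/2),25))
# next: above the hub, angle 0-ish
v=np.load('fan.npy');p=v[:3];a=axis(v[3])
for g in(-60,-30,0,30,60,90):go(p+140*a,Rt(a,g))
print(s['qpos'],s['eef_pos'])
E
```

```text
spinner 0.92 [418. 276. 448. 300.] [335.98560266 141.12755786  25.        ]
spinner 0.57 [247. 167. 277. 202.] [448.30873716 369.8818521   25.        ]
bowl 0.88 [193. 125. 321. 242.] [448.62285687 374.88121024  25.        ]
bowl 0.86 [205. 287. 312. 318.] [292.88135263 358.49624131  25.        ]
delta [-0.0773, 0.2823, -0.0856] rot [-46.74, 24.29, -166.94] rows 16.360168446072247
delta [-0.0773, 0.2823, -0.0856] rot [-33.93, 31.05, -139.08] rows 13.690731274172654
delta [-0.0773, 0.2823, -0.0856] rot [-22.27, 34.91, -110.68] rows 11.044120399988342
delta [-0.0773, 0.2823, -0.0856] rot [-11.55, 36.53, -81.96] rows 8.454903599148702
delta [-0.0773, 0.2823, -0.0856] rot [-1.61, 36.29, -53.05] rows 6.008674824011109
delta [-0.0773, 0.2823, -0.0856] rot [7.61, 34.43, -24.03] rows 4.879423225876272
[ 6.88899322e-01  3.47762483e-01  1.78014992e+00 -6.23358597e-04
  1.00356379e+00  2.16130143e+00] [451.08236833 373.18739293 199.39817449]
```

View pics/w5.png

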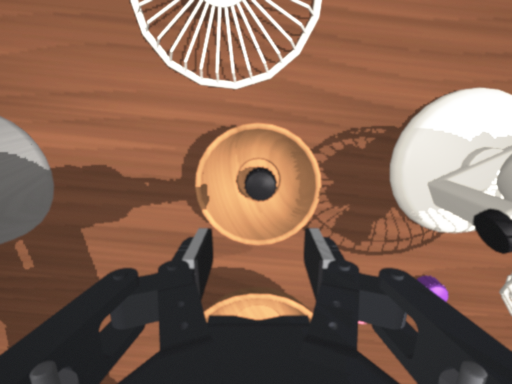

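The spinner lies in the bowl at (262,184). On to the blade.

Call:
carry_out:
  delta_pos:
    - [-0.025,0.02,-0.05]
    - [-0.045,0.07,-0.0856]
    - [-0.06,0.13,-0.09]
    - [-0.07,0.19,-0.09]
    - [-0.0773,0.24,-0.0856]
    - [-0.0773,0.2823,-0.0856]
    - [-0.0773,0.2823,-0.0856]
    - [-0.0773,0.2823,-0.0856]
  rot:
    - [0,0,0]
    - [1.5,6.9,-4.8]
    - [3,13.8,-9.6]
    - [4.6,20.7,-14.4]
    - [6.1,27.5,-19.2]
    - [7.6,34.4,-24]
    - [7.6,34.4,-24]
    - [7.6,34.4,-24]
  claw: 0.085

```text
clock: 12.15
eef_pos: [398.7, 81.6, 278.1]
tcp_rot: [-3.141, -0.611, 0.531]
contact_force: [-0.0, 0.1, 0.1]
opening: 0.996
grasp_force: 0.0
```

```bash
python3 - <<'E'
from h import *
v=np.load('fan.npy');p=v[:3];a=axis(v[3])
s=go(p+140*a,Rt(a,90));go(p+49*a,Rt(a,90));W=cam('wrist',s);im=r.grab_frame('wrist');print(s['qpos'])
print('pred',bx(circ(W,p,a,12,96)),proj(W,p+53*a),bx(circ(W,p,a,36,22)))
for d in r.recognise('spindle','wrist')[:2]:print(d['p'],np.round(d['box']))
for z,rd,c in((12,96,(0,0,255)),(53,8.5,(0,255,0)),(36,22,(255,0,0))):
    cv2.polylines(im,[np.round(circ(W,p,a,z,rd)).astype(int)],True,c,1)
cv2.imwrite('pics/w6.png',cv2.resize(im,(768,576),interpolation=cv2.INTER_CUBIC))
E
```

```text
delta [0.0013, -0.0004, -0.0005] rot [0.01, 0.02, -0.07] rows 0.024166109245446224
delta [0.0014, -0.0004, 0.0905] rot [0.01, 0.02, -0.07] rows 1.4474764785118952
[-0.05064631 -0.2731739   2.37978509  0.60079752  0.59163378  0.55978754]
pred [156.11553357  81.95732352 359.13941349 278.52615564] [[257.62008225 204.2606515 ]] [232.15878859 172.98386272 283.11594379 221.66841639]
0.9 [157.  79. 366. 279.]
```

View pics/w6.png

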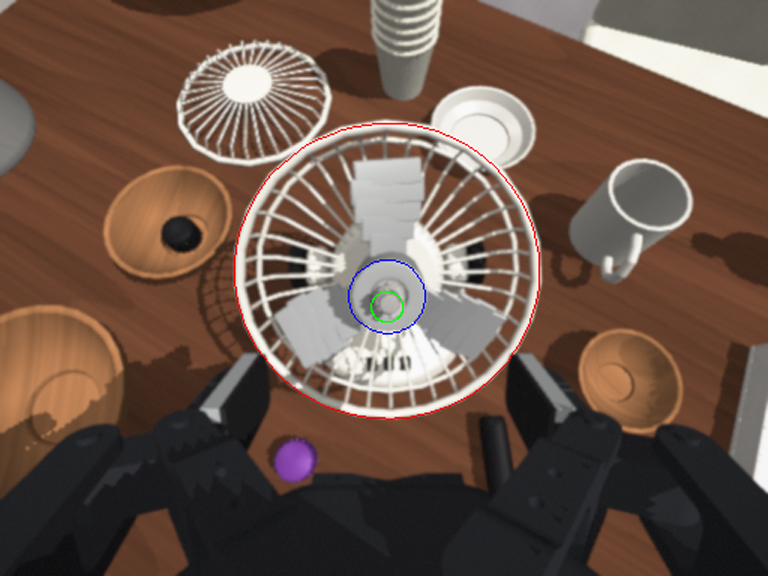

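The overlays fit: hub at (258,197), nose at (258,204). I'll descend and grip the hub.

Call:
carry_out:
  delta_pos:
    - [0.001,0,0.05]
    - [0.001,0,0.082]
    - [0.001,0,0.0905]
    - [0.001,0,0.0905]
  rot:
    - [0,0,0]
    - [0,0,0]
    - [0,0,0]
    - [0,0,0]

```text
clock: 12.75
eef_pos: [444.3, 110.4, 204.5]
tcp_rot: [-3.138, -0.607, 0.53]
contact_force: [-0.1, 1.0, -0.4]
opening: 0.993
grasp_force: 0.0
```

Call:
carry_out:
  delta_pos:
    - [0,0,0]
    - [0,0,0]
    - [0,0,0]
    - [0,0,0]
    - [0,0,0]
  rot:
    - [0,0,0]
    - [0,0,0]
    - [0,0,0]
    - [0,0,0]
    - [0,0,0]
  claw: 0.03
  grip_force: 30

```text
clock: 13.38
eef_pos: [445.2, 109.2, 207.0]
tcp_rot: [3.141, -0.613, 0.531]
contact_force: [-4.5, -2.9, 6.2]
opening: 0.498
grasp_force: 29.3
```

```bash
python3 - <<'E'
from h import *
v=np.load('fan.npy');p=v[:3];a=axis(v[3])
s=go(p+49*a,Rt(a,90));print(s['contact_force'],s['opening']*85.4,s['wrist_torque'],s['grasp_force'])
E
```

```text
delta [-0.0022, -0.0003, 0.0012] rot [0.06, -0.11, -0.04] rows 0.04103182710559817
[-4.53656618 -2.91892512  6.22136233] 42.53942204779918 [-0.23924837  0.28058091 -0.00358371] 29.299098439514637
```

Call:
carry_out:
  delta_pos:
    - [0,0,-0.005]
    - [0,0,-0.015]
    - [0,0,-0.03]
    - [0,0,-0.045]
    - [0,0,-0.06]
    - [0,0,-0.075]
    - [0,0,-0.09]
    - [0,0,-0.09]
  rot:
    - [0,0,0]
    - [0,0,0]
    - [0,0,0]
    - [0,0,0]
    - [0,0,0]
    - [0,0,0]
    - [0,0,0]
    - [0,0,0]
  grip_force: 40

```text
clock: 14.38
eef_pos: [400.4, 82.8, 280.9]
tcp_rot: [3.14, -0.613, 0.531]
contact_force: [-0.4, -0.1, -0.8]
opening: 0.495
grasp_force: 41.2
```

```bash
python3 - <<'E'
from h import *
s=r.sense();print(s['opening']*85.4,s['contact_force'],s['grasp_force'],s['qpos'])
T=cam('top');S=cam('scene')
im=r.grab_frame('top');cs=r.grab_frame('scene')
# tray refine, outer rim 270x230 at z 32
mt=[d for d in r.cut_out('tray','top')][0]['mask'];ms=[d for d in r.cut_out('tray','scene')][0]['mask']
def cor(v):
    c,sn=np.cos(v[2]),np.sin(v[2]);L=np.array([[x*135,y*115] for x,y in((1,1),(1,-1),(-1,-1),(-1,1))])
    q=np.c_[L@np.array([[c,sn],[-sn,c]])+v[:2],np.full(4,32.)];b=q.copy();b[:,2]=0;return np.vstack([q,b])
def bxm(m):
    q=np.argwhere(m)[:,::-1];return np.r_[q.min(0),q.max(0)]
print(bxm(mt),bxm(ms))
def f(v):
    return np.r_[bx(proj(T,cor(v)))-bxm(mt),bx(proj(S,cor(v)))-bxm(ms)]
for y0 in(0.1,1.67,-.1,1.47):
    q=least_squares(f,[521,-333,y0]);print(q.cost,q.x,np.round(q.fun,1))
z=s['eef_pos'];R=tool(s)[:3,:3];
zz=R[:,2];w=np.cross(zz,[0,0,-1]);w=w/np.linalg.norm(w)*np.arccos(-zz[2]);D=Ro.from_rotvec(w).as_matrix()@R
go([520,-335,250],D)
E
```

```text
42.27599604815909 [-0.40761735 -0.07941253 -0.80346891] 41.167414812371135 [-0.04489713 -0.27511811  2.37499548  0.59402229  0.59195318  0.57158332]
[324 164 400 246] [139 148 236 210]
2.3635077480518887 [ 5.23379836e+02 -3.32404940e+02  4.25879600e-02] [ 0.8 -0.2 -0.  -0.1 -0.5 -1.   1.1  1.2]
58.57219212855524 [ 524.16506243 -332.58449989    1.6438669 ] [-5.4  3.9  6.3 -4.8  1.4 -1.6 -0.   2.2]
4.598645725182887 [ 5.24503691e+02 -3.34158549e+02 -8.77246442e-02] [ 1.4 -1.7 -1.4  0.9  1.1 -0.2 -0.4 -0.3]
47.91451556223772 [ 524.85750781 -334.64321531    1.50490652] [-3.2  4.1  3.6 -5.4  4.  -1.4 -2.5  1.4]
delta [-0.1058, 0.4213, -0.0385] rot [-0.05, -34.98, 0.01] rows 6.977154602508759
```

Call:
carry_out:
  delta_pos:
    - [0,0.05,-0.03]
    - [-0.02,0.11,-0.045]
    - [-0.035,0.17,-0.045]
    - [-0.053,0.23,-0.042]
    - [-0.07,0.285,-0.04]
    - [-0.085,0.34,-0.0385]
    - [-0.1,0.39,-0.0385]
    - [-0.1058,0.4213,-0.0385]
  rot:
    - [0,0,0]
    - [0,-3,0]
    - [0,-9,0]
    - [0,-15,0]
    - [0,-21,0]
    - [0,-27,0]
    - [0,-32,0]
    - [0,-35,0]

```text
clock: 15.58
eef_pos: [521.2, -336.7, 248.5]
tcp_rot: [-3.14, 0.003, 0.531]
contact_force: [0.5, 0.7, -0.7]
opening: 0.493
grasp_force: 41.2
```

```bash
python3 - <<'E'
from h import *
s=r.sense();W=cam('wrist',s);R=Ro.from_euler('xyz',[np.pi,0,s['tcp_rot'][2]]).as_matrix()
im=r.grab_frame('wrist');cv2.imwrite('pics/w7.png',im);print(s['tcp_rot'],s['opening'],s['qpos'])
for t in('tray','blade'):
  for d in r.recognise(t,'wrist')[:1]:print(t,d['p'],np.round(d['box']))
go([523,-333,100],R);go([523,-333,57],R)
E
```

```text
[-3.13965639e+00  2.61510492e-03  5.31181383e-01] 0.49291437400447663 [-5.75313295e-01  3.54740666e-01  1.64919545e+00 -1.61871224e-03
  1.14055936e+00  4.64981458e-01]
tray 0.59 [139.  16. 392. 290.]
blade 0.89 [147. 101. 370. 295.]
delta [0.003, -0.0006, 0.1486] rot [-0.15, 0.01, 0.01] rows 2.3780256849852464
delta [0.003, -0.0005, 0.1916] rot [-0.15, 0.01, 0.01] rows 3.065908568416709
```

View pics/w7.png

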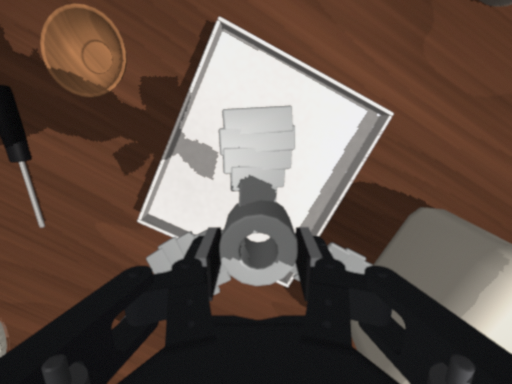

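The wrist picture shows the blade held level and the tray corners at (219,18), (392,113) and (139,220). I'll check the tray centre from the diagonal.

```bash
python3 - <<'E'
from h import *
s=r.sense();W=cam('wrist',s);c=[atz(W,q,32) for q in((139,220),(392,113),(219,18))];m=(c[0]+c[1])/2
print(np.round(c),m,np.linalg.norm(c[0]-c[2]),np.linalg.norm(c[1]-c[2]))
R=Ro.from_euler('xyz',[np.pi,0,s['tcp_rot'][2]]).as_matrix();go([m[0],m[1],100],R);go([m[0],m[1],56],R)
E
```

```text
[[ 384. -230.   32.]
 [ 664. -436.   32.]
 [ 648. -210.   32.]] [ 524.02620133 -333.10181647   32.        ] 264.8719109548721 226.47749864725114
delta [0.0038, 0.0, 0.1486] rot [-0.15, 0.01, -0.0] rows 2.3782842635210577
delta [0.0038, 0.0001, 0.1926] rot [-0.15, 0.01, -0.0] rows 3.082105992707671
```

Call:
carry_out:
  delta_pos:
    - [0.004,0,0.04]
    - [0.004,0,0.08]
    - [0.004,0,0.12]
    - [0.004,0,0.15]
    - [0.004,0,0.17]
    - [0.004,0,0.18]
    - [0.004,0,0.186]
    - [0.004,0,0.19]
  rot:
    - [0,0,0]
    - [0,0,0]
    - [0,0,0]
    - [0,0,0]
    - [0,0,0]
    - [0,0,0]
    - [0,0,0]
    - [0,0,0]

```text
clock: 16.73
eef_pos: [524.2, -333.2, 61.1]
tcp_rot: [3.141, -0.001, 0.531]
contact_force: [0.7, -0.6, -1.0]
opening: 0.493
grasp_force: 41.2
```

Call:
carry_out:
  delta_pos:
    - [0,0,0.001]
    - [0,0,0.002]
    - [0,0,0.003]
  rot:
    - [0,0,0]
    - [0,0,0]
    - [0,0,0]

```text
clock: 17.1
eef_pos: [523.9, -333.0, 57.9]
tcp_rot: [3.141, -0.001, 0.531]
contact_force: [0.2, 0.9, -0.8]
opening: 0.493
grasp_force: 41.2
```

Call:
carry_out:
  delta_pos:
    - [0,0,0.001]
    - [0,0,0.002]
    - [0,0,0.003]
    - [0,0,0.003]
  rot:
    - [0,0,0]
    - [0,0,0]
    - [0,0,0]
    - [0,0,0]

```text
clock: 17.6
eef_pos: [523.7, -332.9, 54.5]
tcp_rot: [-3.141, -0.0, 0.531]
contact_force: [-0.4, -0.1, -1.1]
opening: 0.49
grasp_force: 41.2
```

Call:
carry_out:
  delta_pos:
    - [0,0,0.001]
    - [0,0,0.002]
    - [0,0,0.003]
    - [0,0,0.003]
  rot:
    - [0,0,0]
    - [0,0,0]
    - [0,0,0]
    - [0,0,0]

```text
clock: 18.1
eef_pos: [523.8, -333.0, 52.7]
tcp_rot: [-3.141, -0.001, 0.531]
contact_force: [-3.8, 2.5, 11.8]
opening: 0.491
grasp_force: 42.3
```

Contact at 12 N, so the blade is seated. Releasing and retreating.

Call:
carry_out:
  delta_pos:
    - [0,0,-0.001]
    - [0,0,-0.001]
    - [0,0,-0.001]
    - [0,0,-0.001]
    - [0,0,-0.001]
  rot:
    - [0,0,0]
    - [0,0,0]
    - [0,0,0]
    - [0,0,0]
    - [0,0,0]
  claw: 0.07

```text
clock: 18.73
eef_pos: [523.8, -332.9, 52.5]
tcp_rot: [-3.141, -0.0, 0.531]
contact_force: [-0.1, -0.5, -0.3]
opening: 0.814
grasp_force: 0.0
```

Call:
carry_out:
  delta_pos:
    - [0,0,-0.02]
    - [0,0,-0.06]
    - [0,0,-0.12]
    - [0,0,-0.17]
    - [0,0,-0.17]
  rot:
    - [0,0,0]
    - [0,0,0]
    - [0,0,0]
    - [0,0,0]
    - [0,0,0]

```text
clock: 19.35
eef_pos: [526.0, -334.5, 228.9]
tcp_rot: [3.133, -0.005, 0.531]
contact_force: [-0.2, 0.0, -0.4]
opening: 0.815
grasp_force: 0.0
```

```bash
python3 - <<'E'
from h import *
a=r.grab_frame('wrist');b=r.grab_frame('top')
cv2.imwrite('pics/end.png',cv2.resize(np.hstack([a,b]),(800,300)))
E
```

```text
(no output)
```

View pics/end.png

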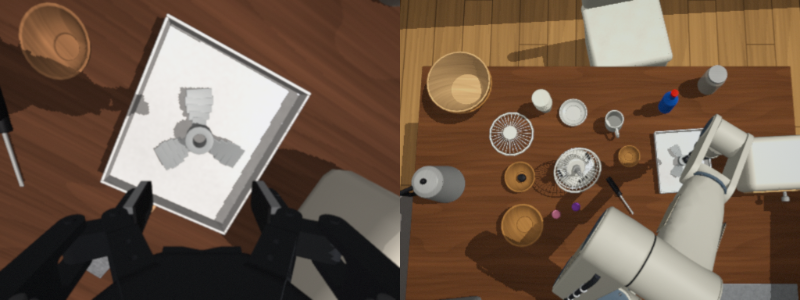

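The blade lies flat and front up in the middle of the tray, at (200,140) in the left picture. The spinner is in the middle bowl at (520,178) in the right one, and the other things look undisturbed.

```bash
python3 -c "
from rig import r
print(r.sign_off())"
```

```text
the job is handed in; nothing more can be done
None
```

The spinner is in the middle-sized wooden bowl and the blade lies flat, front side up, in the white tray; the job is handed in at about 19 s on the robot's clock, and no verdict was returned.

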